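# Regrip the hand stamp on the angle rest, ink it and stamp the docket

## Robot

A 6-joint arm with a two-finger parallel gripper is mounted at the origin on a cart in front of the work surface, level with it; the furniture and walls round the work are solid. World frame = base frame: x ahead of the robot, y to its left, z up, the work surface at z = 0. Lengths are in mm, angles in rad, forces in N, time in s.
With the tool pointing down it reaches from about 350 to 975 mm from the base axis. Payload 7.1 kg.
Tool frame: the origin (TCP) lies at the very end of the fingers, on their centre line; the grasp point (between the pads) lies 19 mm behind it; x points along the fingers, y is the direction in which the jaws open and shut, and the axes are right-handed (so a half turn about x gives the same grasp; the last joint's range is limited). The gripper opens to 88 mm and grips with 3 to 60 N. Pads are 20 mm wide; open, the fingers measure 115 mm over their backs; the gripper's body (75 mm by 178 mm) begins 61 mm behind the grasp point.
Start: joints at [-1.313, 0.423, 1.63, -0, 1.089, -0.019], TCP at [170.818, -601.187, 222.675] pointing down, gripper open.
Joint ranges: [-3, 3], [-0.9, 2.11], [0.09, 2.58], [-1.31, 4.45], [0.11, 2.69], [-2.54, 2.54]. Speed limits (rad/s): [2.39, 2.39, 3.01, 3.14, 3.14, 3.14].

## Interface

Orientations are given as a rotation vector (axis times angle).
In Python, from workcell import ctrl gives the robot as it stands. The module is installed in compiled form; this text tells all that it offers.
- The arm moves only by the tool carry_out, never from a script. Its argument "commands" is a list of rows, each a list of 6 numbers: the shift along the tool's x, y, z in m, then the turn, a rotation vector about the tool's x, y, z in degrees. In form: [[tx, ty, tz, rx, ry, rz], ...]. A call has 1 to 8 rows; each row shifts and turns the pose as measured when the row begins, along the tool's axes as they then stand; what a row does not reach is not made up. A row lasts 1/8 s, in which the tool goes at most 62.5 mm and 10.7 degrees, less where a joint would pass 70% of its speed; a pose out of reach is approached as far as the arm can. A call with a gripper value outside its range is refused whole. "grip" is the closure, from 0 (fully open) to 1 (shut), set as the call begins (left out, the last holds). The fingers move at their own pace and stop on an object; the grip force is fixed at half the most. Time passes only in rows, so rows that do not move let the fingers close. It gives the time, the measured TCP pose, the force and the opening at its end, in the units of the state.
- ctrl.get_obs(): the state, without advancing time (a new reading comes with each control period).
- ctrl.get_image(name): name is "scene" or "top"; returns a dict with "pixels" (420x560x3 uint8, blue, green, red), "intrinsics" (3x3 intrinsics, pixels), "rvec" (rotation vector, rad) and "tvec" (3), from world to camera coordinates, as OpenCV has them. Camera axes: x right, y down, z forward; pixel columns grow to the right and rows downward; lengths in mm; the calibration is good to about 2 mm. A picture is of the moment at which its call begins. There is no depth.
- ctrl.close_job(): hands the job in, once; it reports no verdict.
The state is a dict: "t": time; "qpos": joint angles; "qvel": joint speeds; "joint_torque": joint torques, N m; "ee_pos": TCP position; "orientation": TCP orientation; "ft_force": force on the tool from outside, world axes, zero at the start; "moment": the same for the moment, N m; "width": finger opening in mm.
Only numpy, scipy, OpenCV 4.12 (cv2) and the standard library are available. Lean on these libraries where they do the work, as an engineer would, in place of code of your own. Each camera call takes 0.05 s, during which the arm holds its last target. There are 200 camera calls.

## Task

The hand stamp is lying on its side: pick it up and park it on the sloping angle rest, rubber face against the lip and handle up the slope, and let go of it there. Take it again by the handle so that you can hold it upright, press it firmly, flat and fully on the open ink pad, and then press it firmly, square and upright inside the empty frame on the docket and leave it standing there. Do not disturb the two vials and the brass weight.

Things in the scene. Friction and masses are not known exactly. Their poses are not given: they have to be found in the camera images.
- stamp_mid (a point): Loose wooden hand stamp, about 40 g: the point on its centre line half-way up, 38 mm from the rubber face. z runs from the rubber face to the handle's end, x across the foot's narrow side, y along its long side. At the start it lies on the table on a long side of the foot and on the knob: z level, roughly to the robot's right (-y), centre line 14 mm above the table.
- rest_seat (a point): Where stamp_mid lies when the stamp is parked on the angle rest: 38 mm up the slope from the lip, 14 mm off the bed, mid-width. Frame: x level in the uphill direction (roughly to the robot's right, -y), y along the lip, z up. When parked the stamp's z points up the slope, 45 degrees above level. Wood slides down the bed to the lip.
- angle_rest: Fixed aluminium angle rest, 90 (x) by 80 (y) by 75 mm high; origin in the centre of its underside, axes as rest_seat. Its bed rises at 45 degrees towards +x from a lip 14 mm high; the bed meets the lip 20 mm above the table. It is 80 mm wide for 26 mm above the lip, then to 78 mm a tongue 14 mm wide, so that fingers can pass on both sides of the knob.
- ink_pad: Fixed black stamp pad, open. Origin in the centre of its underside. The ink surface is 60 (x) by 90 (y) mm, 11 mm above the origin, and hard. The lid is open, standing up and leaning back behind the far (+x) edge to about 75 mm high; it is loose on its hinge.
- docket: Fixed paper docket block, 120 (x) by 105 (y) by 10 mm. Origin in the centre of its underside.
- frame_center (a point): Centre of the empty printed frame on top of the docket (on the paper surface, 10 mm above the table). The frame is 54 (x) by 78 (y) mm inside, in thin black lines; x and y of this frame are its directions.
- rubber_stamp: The same stamp; origin in the centre of its rubber face, axes as for stamp_mid. Foot 28 (x) by 52 (y) mm, 14 mm high. Above it (heights from the rubber face) a neck from 14 to 37 mm, at most 20 mm across, and the turned round knob of the handle from 37 to 76 mm, 26 mm across.
- vial0: Loose white vial, 26 mm wide and 52 mm high, standing behind the work: leave alone.
- vial1: Loose vial with a blue cap, 26 mm wide and 52 mm high, standing behind the work: leave alone.
- weight_200: Loose brass weight, 29 mm wide and 30 mm high, standing behind the work: leave alone.
- bag_sealer: Fixed bag sealer behind the work (to be avoided), 90 mm wide (y); origin in the centre of its underside. Its body, 70 mm high, reaches 135 mm towards the robot from the origin; its raised arm's handle end stands 200 mm above the table there.

How it is judged:
By the outcome, as a careful person would: the job done as asked, in the order asked, and still so for the second after the job is handed in, with the robot touching nothing.
It also fails if it takes over 59 s, if anything falls off the work surface, if the arm or the gripper's body presses on something with over 40 N, if the wrist force passes 120 N, or if a joint passes its speed limit or range.

## Working session

There is one attempt and no reset: what is moved stays moved. The work goes in short steps, Python scripts to look and compute and a tool call to move; the robot and the scene stay as the last step left them, time stands still between calls to the robot, and variables do not carry over. Pictures are saved under pics/ and viewed, about 8 in all and at most 12, crops included, and the job is handed in when it is done.

Besides the shell and the picture viewer there is one more tool, called after "Emit:" as name(argument=value, ...), one argument or row to a line, values as JSON. carry_out: Moves the arm, as the interface text tells. Its arguments: {"type":"object","properties":{"commands":{"type":"array"},"grip":{"type":"number"}},"required":["commands"]}

```bash
mkdir -p pics; cat > h.py <<'E'
import numpy as np, cv2
from scipy.spatial.transform import Rotation as R
from workcell import ctrl
def get(name,fn=None):
    d=ctrl.get_image(name); 
    if fn: cv2.imwrite('pics/'+fn,d['pixels'])
    np.savez(''+name+'.npz',p=d['pixels'],K=d['intrinsics'],r=d['rvec'],t=d['tvec'])
    return d['pixels'],np.array(d['intrinsics'],float),np.array(d['rvec'],float).ravel(),np.array(d['tvec'],float).ravel()
def load(name):
    z=np.load(''+name+'.npz'); return z['p'],z['K'],z['r'].ravel(),z['t'].ravel()
def ray(c,uv):
    p,K,r,t=c; M=R.from_rotvec(r).as_matrix(); o=-M.T@t
    d=M.T@np.linalg.solve(K,[uv[0],uv[1],1.]); return o,d/np.linalg.norm(d)
def plane(c,uv,z):
    o,d=ray(c,uv); return o+d*(z-o[2])/d[2]
def tri(c1,a,c2,b):
    o,d=ray(c1,a);p,e=ray(c2,b)
    s=np.linalg.lstsq(np.c_[d,-e],p-o,rcond=None)[0]; A=o+d*s[0];B=p+e*s[1]
    return (A+B)/2,np.linalg.norm(A-B)
def proj(c,P):
    return cv2.projectPoints(np.array(P,float).reshape(-1,1,3),c[2],c[3],c[1],None)[0].reshape(-1,2)
E
python3 - <<'E'
from h import *
for n in('scene','top'):
    c=get(n,n+'0.png'); M=R.from_rotvec(c[2]).as_matrix(); print(n,-M.T@c[3],M[2],c[1][0,0])
o=ctrl.get_obs(); print(o); print(R.from_rotvec(o['orientation']).as_matrix().round(3))
E
```

```text
scene [228.7755667  719.17476936 466.36880036] [ 0.4136032  -0.77937784 -0.4706406 ] 390.06283246852075
top [530.76429235  41.9022841  904.62760895] [ 0.07868949  0.03046829 -0.99643346] 402.4324330756771
{'t': 0.1, 'qpos': array([-1.31303677e+00,  4.23755057e-01,  1.63060388e+00, -3.15971027e-05,
        1.08859155e+00, -1.90163512e-02]), 'qvel': array([ 0.00117061, -0.00492215, -0.00210089,  0.00028572,  0.0004034 ,
       -0.00055756]), 'joint_torque': array([-5.43528331e-04, -5.45617890e+01, -2.74324054e+01,  6.45559095e-02,
        1.87566160e-02, -3.04104935e-05]), 'ee_pos': array([ 170.66455225, -600.73047007,  221.98908598]), 'orientation': array([ 2.0736133 ,  0.29026021, -2.07401005]), 'ft_force': array([0.16148782, 0.44765266, 0.23365317]), 'moment': array([-0.05554486, -0.01424826, -0.00656395]), 'width': 88.13516012299374}
[[-0.     0.273 -0.962]
 [ 0.001 -0.962 -0.273]
 [-1.    -0.001  0.   ]]
```

View pics/scene0.png

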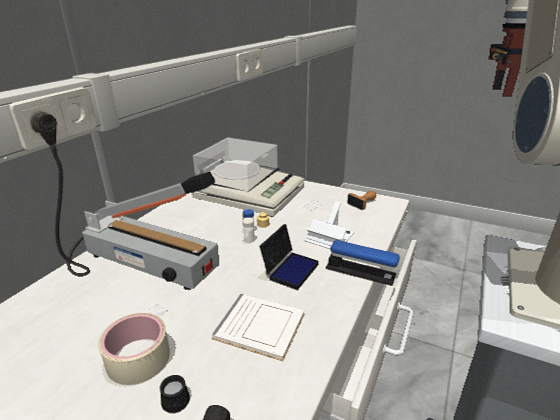

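View pics/top0.png

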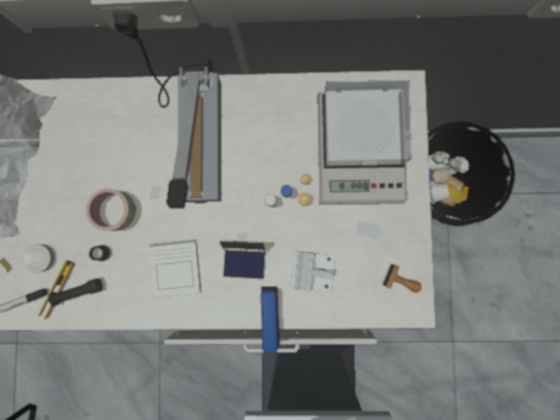

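The top view shows the stamp at about (402,279), the rest at (314,271), the pad at (244,262) and the docket at (175,268). In the scene view they sit at (361,199), (330,228), (290,265) and (258,325). Next I'll take enlarged crops.

```bash
python3 - <<'E'
from h import *
t=load('top')[0]; s=load('scene')[0]
A=cv2.resize(t[235:302,140:300],None,fx=5,fy=5,interpolation=cv2.INTER_CUBIC)
B=cv2.resize(t[235:302,280:440],None,fx=5,fy=5,interpolation=cv2.INTER_CUBIC)
cv2.imwrite('pics/topcrop.png',cv2.resize(np.vstack([A,B]),(716,600)) if 0 else np.vstack([A[:300],B[:300]]))
A=cv2.resize(s[180:250,290:400],None,fx=7,fy=7,interpolation=cv2.INTER_CUBIC)
B=cv2.resize(s[220:360,200:330],None,fx=4.2,fy=4.2,interpolation=cv2.INTER_CUBIC)
cv2.imwrite('pics/sccrop.png',A[:, :770])
# stamp orange mask etc. in top
h=cv2.cvtColor(t,cv2.COLOR_BGR2HSV)
m=cv2.inRange(h,(3,90,40),(20,255,255)); m[:, :370]=0;m[:250]=0;m[310:]=0;m[:,430:]=0
ys,xs=np.nonzero(m); print(len(xs),xs.min(),xs.max(),ys.min(),ys.max(),cv2.minAreaRect(np.c_[xs,ys].astype(np.float32)))
c=load('top')
for uv in [(402,279),(314,271),(244,262),(175,268)]: print(uv,plane(c,uv,10).round())
E
```

```text
276 387 419 266 291 ((404.2887268066406, 278.28369140625), (32.732215881347656, 21.270666122436523), 10.12467098236084)
(402, 279) [ 441. -190.   10.]
(314, 271) [460.   1.  10.]
(244, 262) [481. 155.  10.]
(175, 268) [470. 309.  10.]
```

View pics/topcrop.png

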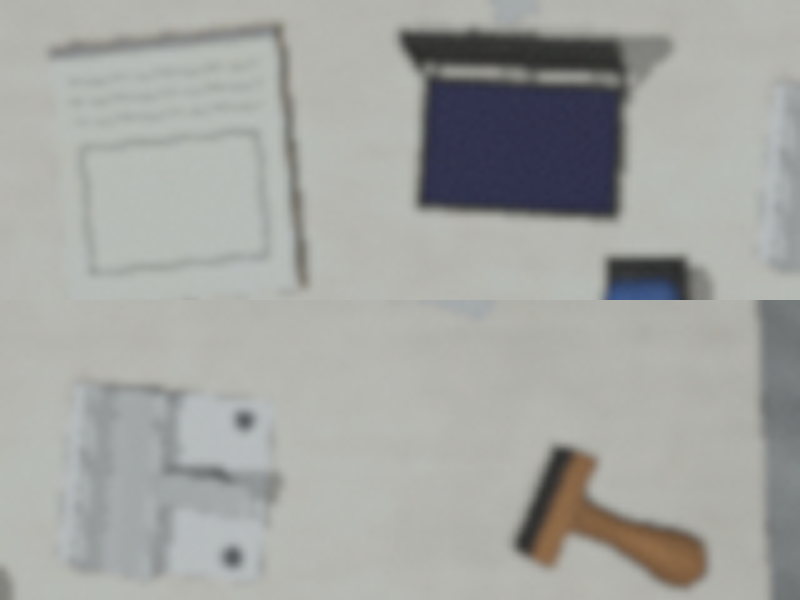

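View pics/sccrop.png

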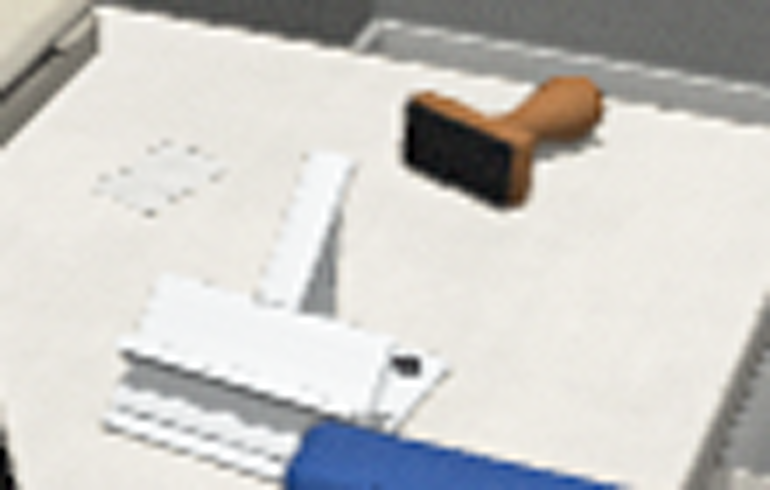

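The crops show the stamp with its foot towards +y, its rubber face at top-crop (517..555, 445..548) and its knob tip near (705,558). The rest is at top-crop (62..280, 380..580), with its tongue tip at (280,485). The bright parts need more contrast, so I'll make one stretched view of the rest and get contour polygons for the rest.

```bash
python3 - <<'E'
from h import *
t=load('top');s=load('scene')
def st(c,x0,x1,y0,y1,f):
    p=cv2.resize(c[0][y0:y1,x0:x1],None,fx=f,fy=f,interpolation=cv2.INTER_CUBIC)
    g=cv2.cvtColor(p,cv2.COLOR_BGR2GRAY).astype(float); return g
a=st(t,288,340,244,296,7.5); a=np.clip((a-110)*255/110,0,255)
b=st(s,300,357,200,252,7); b=np.clip((b-130)*255/125,0,255)
H=390; im=np.full((H,800),0.); im[:min(H,a.shape[0]),:a.shape[1]]=a[:H]; im[:b.shape[0],398:398+b.shape[1]]=b[:H]
cv2.imwrite('pics/rest.png',im)
def polys(c,lo,hi,roi,eps,lab):
    x0,x1,y0,y1=roi; p=cv2.resize(c[0][y0:y1,x0:x1],None,fx=4,fy=4,interpolation=cv2.INTER_CUBIC)
    m=cv2.inRange(cv2.cvtColor(p,cv2.COLOR_BGR2HSV),lo,hi)
    k=max(cv2.findContours(m,cv2.RETR_EXTERNAL,cv2.CHAIN_APPROX_NONE)[0],key=cv2.contourArea)
    q=cv2.approxPolyDP(k,eps,True)[:,0]; print(lab,cv2.contourArea(k)/16,((q+.5)/4-.5+[x0,y0]).round(1).tolist())
polys(t,(3,60,30),(22,255,255),(375,430,255,305),4,'stamp top wood')
polys(t,(0,0,0),(179,255,70),(375,430,255,305),4,'stamp top black')
polys(s,(3,60,30),(22,255,255),(340,385,180,215),4,'stamp sc wood')
polys(s,(0,0,0),(179,255,70),(340,370,190,213),4,'stamp sc black')
polys(t,(110,60,0),(130,255,110),(218,270,245,282),5,'pad top')
polys(s,(110,80,0),(130,255,130),(262,322,250,292),5,'pad sc')
for r in ctrl.get_obs()['qpos']: pass
E
```

```text
stamp top wood 322.0625 [[393.1, 266.1], [385.4, 284.4], [386.6, 286.4], [390.1, 287.1], [392.1, 282.1], [395.1, 280.9], [401.6, 283.1], [414.1, 291.4], [419.9, 289.4], [420.4, 285.6], [418.6, 282.6], [398.4, 275.9], [396.4, 273.9], [398.1, 266.6], [395.9, 265.4]]
stamp top black 40.90625 [[392.9, 265.1], [390.4, 266.4], [384.1, 284.1], [385.9, 283.1]]
stamp sc wood 167.09375 [[375.6, 192.9], [373.4, 190.4], [368.9, 190.4], [360.9, 196.1], [351.4, 192.6], [349.1, 192.9], [348.6, 194.6], [361.9, 199.9], [361.6, 207.4], [363.6, 208.9], [366.1, 200.6], [372.9, 199.1], [375.4, 196.4]]
stamp sc black 133.09375 [[347.9, 194.9], [348.1, 203.1], [360.6, 208.9], [362.6, 208.4], [362.1, 200.1]]
pad top 846.8125 [[226.4, 251.6], [225.1, 274.6], [261.4, 275.9], [261.6, 253.4]]
pad sc 754.03125 [[293.1, 253.1], [271.9, 276.4], [296.4, 284.6], [316.9, 261.4]][ WARN:0@0.646] global loadsave.cpp:1063 imwrite_ Unsupported depth image for selected encoder is fallbacked to CV_8U.
```

View pics/rest.png

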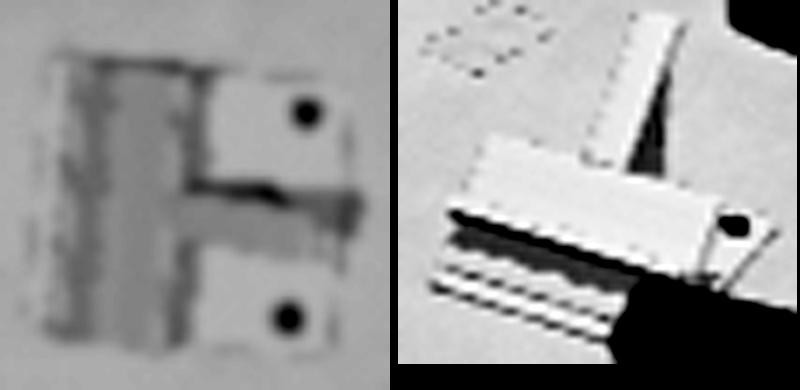

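The stretched view shows the bed's upper edge at top-crop (205,70)–(180,347) and the tongue running along row 215–225 to about column 340. In the scene crop the tongue end is at (640,12)–(683,20) and the bed's upper edge starts at (488,135).

```bash
python3 - <<'E'
from h import *
t=load('top');s=load('scene')
T=lambda a,b:((a+.5)/7.5-.5+288,(b+.5)/7.5-.5+244)
S=lambda a,b:((a-398+.5)/7-.5+300,(b+.5)/7-.5+200)
def both(l,a,b,z): 
    p,e=tri(t,a,s,b); print(l,'tri',p.round(1),'gap %.1f'%e,'| top@z',plane(t,a,z).round(1)[:2],'sc@z',plane(s,b,z).round(1)[:2])
both('bed edge far',T(203,70),S(488,135),38.4)
both('tongue end mid',T(342,222),S(661,16),75)
both('tongue root far',T(190,190),S(582,162),38.4)
both('tongue root near',T(180,238),S(630,173),38.4)
print('bed edge near top',plane(t,T(178,347),38.4).round(1),'screws',plane(t,T(306,112),5).round(1),plane(t,T(288,318),5).round(1),'scene near screw',plane(s,S(735,225),5).round(1))
for l,a in [('lip far',(62,55)),('lip near',(45,335)),('lip near2',(75,70)),('plate rt far',(350,85)),('plate rt near',(338,350)),('lip/bed line far',(105,68)),('liplinenear',(80,340))]: print(l,plane(t,T(*a),6).round(1)[:2],plane(t,T(*a),30).round(1)[:2])
for l,b in [('lip top far',(450,212)),('foot far',(432,288)),('foot2',(440,268))]: print(l,plane(s,S(*b),30).round(1)[:2],plane(s,S(*b),3).round(1)[:2])
print('stamp')
both('knob tip',(420.6,287),(375.7,193.5),14)
both('face top far',(392.9,265.3),(348,194.5),28)
both('face top near',(386,283.6),(362.1,200),28)
for l,b in [('TF',(347.9,194.6)),('TN',(362.3,200)),('BN',(362.3,208.9)),('BF',(347.9,203.3))]: print(l,[plane(s,b,z).round(1)[:2] for z in(0,28)])
for l,b in [('foot back far',(398.1,266)),('foot back near',(390.3,287.1)),('face far',(392.6,265)),('face near',(384,284.4))]: print(l,[plane(t,b,z).round(1)[:2] for z in(0,28)])
print('pad')
for a,b in zip([(226.2,251.4),(225,274.7),(261.5,276),(261.8,253.2)],[(316.9+99,0),(296.4,284.6),(271.9,276.4),(293,253)]): print(plane(t,a,11).round(1))
print([plane(s,b,11).round(1) for b in [(293.1,253),(271.7,276.5),(296.5,284.8),(317.1,261.4)]])
# docket frame lines corners (topcrop picks)
Q=lambda a,b:((a+.5)/5-.5+140,(b+.5)/5-.5+235)
print('frame',[plane(t,Q(*q),10).round(1)[:2] for q in [(82,148),(262,131),(268,255),(90,272)]])
E
```

```text
bed edge far tri [5.015e+02 5.000e-01 3.290e+01] gap 1.9 | top@z [5.008e+02 4.000e-01] sc@z [498.8  10.1]
tongue end mid tri [459.6 -35.6  68.1] gap 1.0 | top@z [460.6 -34.8] sc@z [455.2 -22.9]
tongue root far tri [467.7   4.9  33.6] gap 2.4 | top@z [466.9   4.7] sc@z [466.1  13.4]
tongue root near tri [452.8   7.4  34.6] gap 0.8 | top@z [453.5   7.7] sc@z [450.5  13.5]
bed edge near top [422.9   8.8  38.4] screws [487.  -31.4   5. ] [427.  -24.9   5. ] scene near screw [426.4 -24.5   5. ]
lip far [504.5  40.4] [505.2  40.4]
lip near [422.7  46.5] [425.6  46.4]
lip near2 [500.   36.6] [500.8  36.7]
plate rt far [494.8 -44.4] [495.8 -42.1]
plate rt near [417.7 -39.2] [420.7 -37. ]
lip/bed line far [500.5  27.7] [501.3  28.1]
liplinenear [421.2  36.3] [424.1  36.4]
lip top far [496.7  45.9] [513.3   4.2]
foot far [484.9  88.1] [500.7  49.1]
foot2 [487.  77.] [503.   37.2]
stamp
knob tip tri [ 419.6 -230.7   11.1] gap 8.7 | top@z [ 424.2 -228.3] sc@z [ 414.7 -227.6]
face top far tri [ 472.1 -167.6   25.7] gap 0.0 | top@z [ 472.2 -167.1] sc@z [ 470.8 -163. ]
face top near tri [ 432.2 -152.1   25.4] gap 2.3 | top@z [ 433.6 -151.2] sc@z [ 430.1 -147.7]
TF [array([ 486.3, -218.7]), array([ 470.8, -162.4])]
TN [array([ 442.4, -203.3]), array([ 429.6, -147.9])]
BN [array([ 428.9, -154.6]), array([ 416.9, -102.1])]
BF [array([ 470.8, -169. ]), array([ 456.2, -115.7])]
foot back far [array([ 468.7, -185.1]), array([ 470.7, -178.1])]
foot back near [array([ 422.8, -166.5]), array([ 426.1, -160. ])]
face far [array([ 471. , -173.1]), array([ 472.9, -166.4])]
face near [array([ 428.8, -152.9]), array([ 431.9, -146.9])]
pad
[505.1 194.8  11. ]
[454.  197.5  11. ]
[450.4 116.7  11. ]
[500.4 115.7  11. ]
[array([498.8, 113.4,  11. ]), array([503. , 201.3,  11. ]), array([451.4, 203.1,  11. ]), array([444.1, 119.4,  11. ])]
frame [array([478.4, 352.2]), array([485.1, 271.4]), array([430.6, 268.4]), array([423.8, 347.9])]
```

```bash
cat > go.py <<'E'
from h import *
def N(v): v=np.array(v,float); return v/np.linalg.norm(v)
def frame(x,y):
    x=N(x); y=N(np.array(y)-np.dot(y,x)*x); return np.c_[x,y,np.cross(x,y)]
def pose():
    o=ctrl.get_obs(); return np.array(o['ee_pos']),R.from_rotvec(o['orientation']),o
def rows(P,M,vmax=55,wmax=10,n=None):
    p,r,o=pose(); T=R.from_matrix(M); rel=(r.inv()*T).as_rotvec()
    d=np.linalg.norm(P-p); a=np.degrees(np.linalg.norm(rel))
    n=n or max(1,int(np.ceil(max(d/vmax,a/wmax))))
    print('t %.2f pos %s dist %.1f ang %.1f n %d q %s F %s w %.1f'%(o['t'],p.round(1),d,a,n,np.round(o['qpos'],2),np.round(o['ft_force'],1),o['width']))
    for i in range(n):
        ri=r*R.from_rotvec(rel*i/n); s=ri.inv().apply((np.array(P)-p)/n)/1000
        print([float(v) for v in s.round(4)]+[float(v) for v in np.degrees(rel/n).round(1)],end=',\n')
Z=np.array([0,0,1.])
# stamp on table
za=N([-.35,-.937,0]); face=np.array([451.5,-157,14.]); K=face+56*za
Mpick=frame(-Z,np.cross(za,-Z)); 
# rest
u=N([-.085,-.996,0]); s=N(u+Z); nn=N(-u+Z); l=np.cross(s,-nn)
seat=np.array([460.3,14,56.8])
M1=frame(-nn,l); M2=frame(-s,l)
E
python3 - <<'E'
from go import *
print(Mpick.round(2),l.round(2),K)
rows(np.array([K[0],K[1],130]),Mpick)
E
```

```text
[[-0.    0.94 -0.35]
 [-0.   -0.35 -0.94]
 [-1.    0.    0.  ]] [ 1.   -0.09  0.  ] [ 431.90459458 -209.45969964   14.        ]
t 0.10 pos [ 170.7 -600.7  222. ] dist 479.4 ang 53.7 n 9 q [-1.31  0.42  1.63 -0.    1.09 -0.02] F [0.2 0.4 0.2] w 88.1
[0.0103, -0.0339, -0.0398, -6.0, -0.0, 0.0],
[0.0103, -0.0296, -0.0431, -6.0, -0.0, 0.0],
[0.0103, -0.0249, -0.0459, -6.0, -0.0, 0.0],
[0.0102, -0.02, -0.0483, -6.0, -0.0, 0.0],
[0.0102, -0.0149, -0.0501, -6.0, -0.0, 0.0],
[0.0102, -0.0096, -0.0514, -6.0, -0.0, 0.0],
[0.0102, -0.0042, -0.0521, -6.0, -0.0, 0.0],
[0.0102, 0.0012, -0.0523, -6.0, -0.0, 0.0],
[0.0102, 0.0066, -0.0519, -6.0, -0.0, 0.0],
```

Emit:
carry_out(
  commands=[
    [0.01, -0.034, -0.04, -6, 0, 0],
    [0.01, -0.03, -0.043, -6, 0, 0],
    [0.01, -0.025, -0.046, -6, 0, 0],
    [0.01, -0.02, -0.048, -6, 0, 0],
    [0.01, -0.015, -0.05, -6, 0, 0],
    [0.01, -0.01, -0.051, -6, 0, 0],
    [0.01, -0.004, -0.052, -6, 0, 0],
    [0.01, 0.001, -0.052, -6, 0, 0],
  ],
  grip=0,
)

```text
t: 1.1
ee_pos: [401.8, -242.6, 138.8]
orientation: [1.523, 0.97, -1.523]
ft_force: [0.8, -0.6, -0.1]
width: 87.8
```

```bash
python3 - <<'E'
from go import *
rows(np.array([K[0],K[1],60]),Mpick)
E
```

```text
t 1.10 pos [ 401.8 -242.6  138.8] dist 90.6 ang 4.5 n 2 q [-0.57  0.33  2.03  0.    0.79 -0.13] F [ 0.8 -0.6 -0.1] w 87.8
[0.0394, 0.0067, -0.0214, -2.3, -0.0, -0.0],
[0.0394, 0.0075, -0.0211, -2.3, -0.0, -0.0],
```

Emit:
carry_out(
  commands=[
    [0.026, 0.005, -0.014, -1.5, 0, 0],
    [0.026, 0.005, -0.014, -1.5, 0, 0],
    [0.027, 0.005, -0.014, -1.5, 0, 0],
    [0, 0, 0, 0, 0, 0],
  ],
)

```text
t: 1.6
ee_pos: [434.1, -205.2, 57.1]
orientation: [1.46, 1.025, -1.461]
ft_force: [-0.3, 0.3, 0.1]
width: 87.9
```

```bash
python3 - <<'E'
from go import *
rows(np.array([K[0],K[1],3]),Mpick,n=4)
c=get('scene'); 
cv2.imwrite('pics/sc_pick.png',cv2.resize(c[0][150:230,320:420],None,fx=7,fy=7,interpolation=cv2.INTER_CUBIC))
E
```

```text
t 1.60 pos [ 434.1 -205.2   57.1] dist 54.3 ang 0.6 n 4 q [-0.47  0.49  2.04  0.    0.61 -0.12] F [-0.3  0.3  0.1] w 87.9
[0.0135, -0.0001, 0.0012, 0.1, -0.0, 0.0],
[0.0135, -0.0001, 0.0012, 0.1, -0.0, 0.0],
[0.0135, -0.0001, 0.0012, 0.1, -0.0, 0.0],
[0.0135, -0.0001, 0.0012, 0.1, -0.0, 0.0],
```

View pics/sc_pick.png

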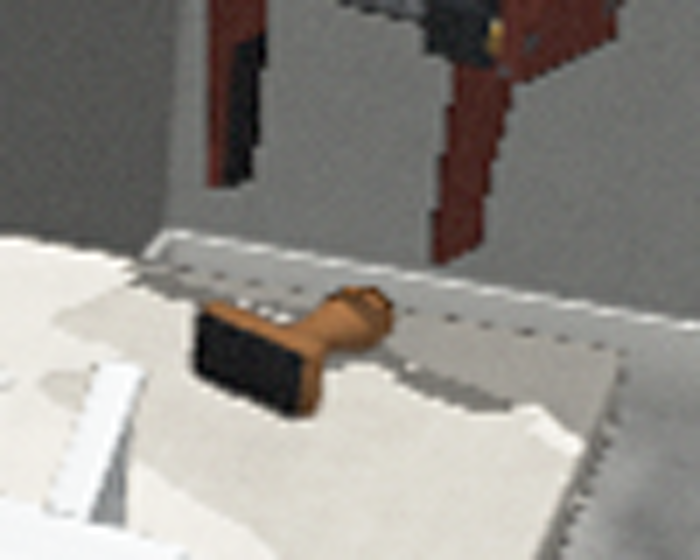

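The fingers, at crop (230,180) and (450,260), straddle the knob at (355,315). I'll lower and close.

Emit:
carry_out(
  commands=[
    [0.0135, 0, 0.001, 0, 0, 0],
    [0.0135, 0, 0.001, 0, 0, 0],
    [0.0135, 0, 0.001, 0, 0, 0],
    [0.0125, 0, 0.001, 0, 0, 0],
    [0, 0, 0, 0, 0, 0],
  ],
)

```text
t: 2.28
ee_pos: [433.3, -212.1, 3.3]
orientation: [1.464, 1.018, -1.461]
ft_force: [-0.7, -0.1, -1.0]
width: 87.7
```

Emit:
carry_out(
  commands=[
    [0, 0, 0, 0, 0, 0],
    [0, 0, 0, 0, 0, 0],
    [0, 0, 0, 0, 0, 0],
    [0, 0, 0, 0, 0, 0],
    [0, 0, 0, 0, 0, 0],
    [0, 0, 0, 0, 0, 0],
  ],
  grip=1,
)

```text
t: 3.02
ee_pos: [434.1, -212.4, 4.3]
orientation: [1.464, 1.017, -1.46]
ft_force: [-0.5, -0.0, 1.0]
width: 31.2
```

Emit:
carry_out(
  commands=[
    [0, 0, 0, 0, 0, 0],
    [0, 0, 0, 0, 0, 0],
    [0, 0, 0, 0, 0, 0],
  ],
)

```text
t: 3.4
ee_pos: [434.0, -212.3, 4.3]
orientation: [1.464, 1.017, -1.46]
ft_force: [0.3, -0.4, -0.8]
width: 23.7
```

Emit:
carry_out(
  commands=[
    [-0.015, 0, 0, 0, 0, 0],
    [-0.025, 0, 0, 0, 0, 0],
    [-0.035, 0, 0, 0, 0, 0],
    [-0.035, 0, 0, 0, 0, 0],
    [-0.02, 0, 0, 0, 0, 0],
    [0, 0, 0, 0, 0, 0],
  ],
)

```text
t: 4.15
ee_pos: [433.3, -211.9, 142.3]
orientation: [1.465, 1.015, -1.459]
ft_force: [0.1, -0.3, -0.0]
width: 24.0
```

```bash
python3 - <<'E'
from go import *
c=get('scene'); d=get('top')
p=pose()[0]
a=proj(c,p)[0];b=proj(d,p)[0];print(a,b)
def cr(c,a,f=6,h=32):
    x,y=int(a[0]),int(a[1]); return cv2.resize(c[0][max(0,y-h):y+h,x-h:x+h],(h*2*f,h*2*f),interpolation=cv2.INTER_CUBIC)
cv2.imwrite('pics/lift.png',np.hstack([cr(c,a),cr(d,b)]))
G=seat+ (18+6)*s
rows(G-11*nn+60*nn,M1)
E
```

```text
[372.49883018 148.61748048] [432.44005591 290.76738804]
t 4.25 pos [ 432.3 -211.4  140.4] dist 246.9 ang 47.3 n 5 q [-0.48  0.34  2.01 -0.    0.8  -0.13] F [-0.7  0.  -1.3] w 24.1
[0.0063, -0.0112, -0.0477, -2.9, -8.9, 1.2],
[-0.0014, -0.0088, -0.0486, -2.9, -8.9, 1.2],
[-0.0091, -0.0062, -0.0481, -2.9, -8.9, 1.2],
[-0.0166, -0.0036, -0.0464, -2.9, -8.9, 1.2],
[-0.0236, -0.0009, -0.0434, -2.9, -8.9, 1.2],
```

View pics/lift.png

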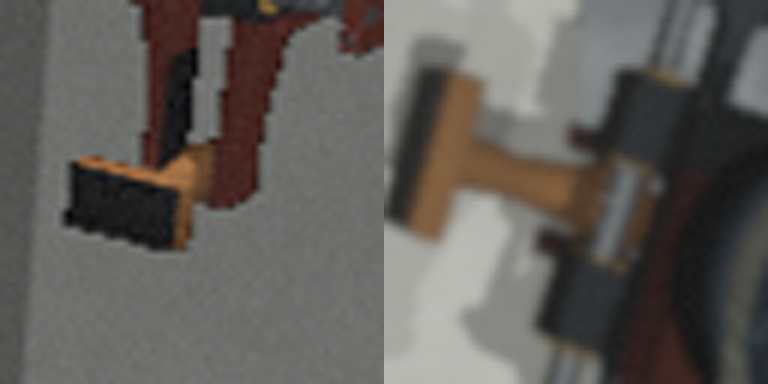

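Both views show the stamp held by the knob with its foot clear: the face corners are at scene-crop (75,160), (180,187), (175,247) and (68,222), and the top-view back edge runs (483,75)–(440,240). I'll compute its pose in the tool frame.

```bash
python3 - <<'E'
from go import *
c=load('scene');d=load('top'); p,r,o=pose(); M=r.as_matrix()
C=[(340+a/6-.4,116+b/6-.4) for a,b in [(75,160),(180,187),(175,247),(68,222)]]
m=np.mean(C,0); O,D=ray(c,m); k=((p-O)@M[:,1])/(D@M[:,1]); F=O+k*D
f=M.T@(F-p); print('face centre tool',f.round(1))
for uv in C:
    O,D=ray(c,uv); k=((F-O)@M[:,2])/(D@M[:,2]); print((M.T@(O+k*D-p)).round(1))
for a,b in [(483,75),(440,240)]:
    q=plane(d,(400+(a-384)/6-.4,258+b/6-.4),p[2]-f[0]+14); print('back',(M.T@(q-p)).round(1))
E
```

```text
face centre tool [-10.5  -0.  -51.5]
[-22.7  25.3 -51.5]
[-23.5 -24.5 -51.5]
[  0.9 -25.2 -51.5]
[  3.7  26.2 -51.5]
back [-24.4  25.5 -47.4]
back [-24.6 -25.4 -44.3]
```

Emit:
carry_out(
  commands=[
    [0.006, -0.011, -0.048, -3, -9, 1],
    [-0.001, -0.009, -0.049, -3, -9, 1],
    [-0.009, -0.006, -0.048, -3, -9, 1],
    [-0.017, -0.004, -0.046, -3, -9, 1],
    [-0.024, -0.001, -0.043, -3, -9, 1],
    [0, 0, 0, 0, 0, 0],
  ],
)

```text
t: 5.0
ee_pos: [463.1, 22.5, 110.2]
orientation: [0.651, 0.619, -1.576]
ft_force: [-0.8, -0.3, -0.5]
width: 24.0
```

```bash
python3 - <<'E'
from go import *
G=seat+ (18+6)*s
rows(G-10.5*nn+25*nn,M1)
E
```

```text
t 5.00 pos [463.1  22.5 110.2] dist 30.4 ang 1.6 n 1 q [ 0.43  0.61  1.91 -0.7   1.19  0.98] F [-0.8 -0.3 -0.5] w 24.0
[0.0296, -0.0014, -0.0071, 0.3, -0.9, 1.2],
```

Emit:
carry_out(
  commands=[
    [0.015, -0.001, -0.004, 0, -0.5, 0.6],
    [0.015, -0.001, -0.003, 0, -0.5, 0.6],
    [0, 0, 0, 0, 0, 0],
  ],
)

```text
t: 5.38
ee_pos: [456.4, 2.4, 80.8]
orientation: [0.639, 0.599, -1.565]
ft_force: [0.7, 0.2, -0.2]
width: 24.1
```

```bash
python3 - <<'E'
from go import *
c=get('scene'); d=get('top')
A=cv2.resize(c[0][185:255,290:360],(420,420),interpolation=cv2.INTER_CUBIC)
B=cv2.resize(d[0][240:300,285:345],(380,380),interpolation=cv2.INTER_CUBIC); B=cv2.copyMakeBorder(B,0,40,0,0,cv2.BORDER_CONSTANT)
cv2.imwrite('pics/over.png',np.hstack([A,B]))
G=seat+ (18+6)*s
rows(G-10.5*nn,M1,n=6)
E
```

```text
t 5.47 pos [457.6   3.3  81.7] dist 20.6 ang 0.3 n 6 q [ 0.41  0.66  1.95 -0.76  1.12  1.04] F [ 0.4 -1.  -0.5] w 24.1
[0.0034, 0.0003, -0.0002, 0.0, 0.0, 0.0],
[0.0034, 0.0003, -0.0002, 0.0, 0.0, 0.0],
[0.0034, 0.0003, -0.0002, 0.0, 0.0, 0.0],
[0.0034, 0.0003, -0.0002, 0.0, 0.0, 0.0],
[0.0034, 0.0003, -0.0002, 0.0, 0.0, 0.0],
[0.0034, 0.0003, -0.0002, 0.0, 0.0, 0.0],
```

View pics/over.png

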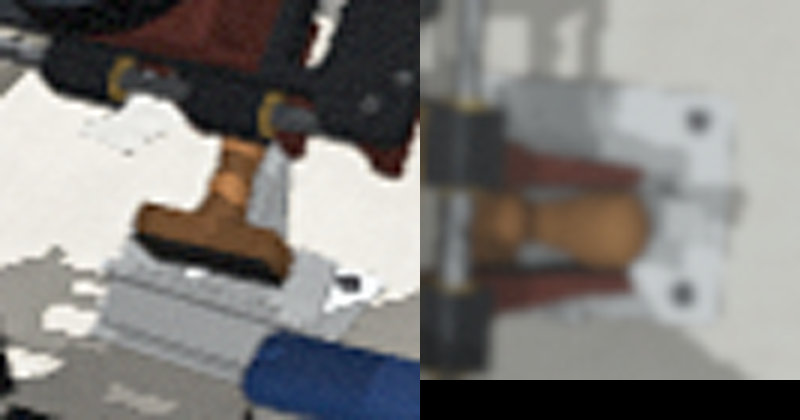

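The stamp hangs above the bed, with its foot at scene-crop (138–290, 200–285), and it is lined up with the tongue in the top view (row ~215). I'll lower it along the bed normal.

Emit:
carry_out(
  commands=[
    [0.004, 0, 0, 0, 0, 0],
    [0.004, 0, 0, 0, 0, 0],
    [0.004, 0, 0, 0, 0, 0],
    [0.003, 0, 0, 0, 0, 0],
    [0, 0, 0, 0, 0, 0],
  ],
)

```text
t: 6.1
ee_pos: [457.7, -8.9, 71.8]
orientation: [0.647, 0.596, -1.564]
ft_force: [0.2, 1.5, -0.7]
width: 24.1
```

```bash
python3 - <<'E'
from go import *
G=seat+ (18+6)*s
rows(G-10.5*nn,M1,n=1)
E
```

```text
t 6.10 pos [457.7  -8.9  71.8] dist 5.7 ang 0.2 n 1 q [ 0.39  0.68  1.96 -0.78  1.09  1.06] F [ 0.2  1.5 -0.7] w 24.1
[0.0048, 0.0006, -0.0029, 0.0, -0.0, 0.2],
```

Emit:
carry_out(
  commands=[
    [0.002, 0, -0.001, 0, 0, 0],
    [0.001, 0, -0.001, 0, 0, 0],
    [0, 0, 0, 0, 0, 0],
  ],
)

```text
t: 6.48
ee_pos: [457.7, -9.3, 68.0]
orientation: [0.647, 0.596, -1.564]
ft_force: [0.5, -0.4, -0.0]
width: 23.9
```

Emit:
carry_out(
  commands=[
    [0.0015, 0, 0, 0, 0, 0],
    [0, 0, 0, 0, 0, 0],
  ],
)

```text
t: 6.72
ee_pos: [457.7, -10.3, 66.9]
orientation: [0.647, 0.596, -1.564]
ft_force: [1.3, -0.7, -0.6]
width: 24.0
```

Emit:
carry_out(
  commands=[
    [0.0015, 0, 0, 0, 0, 0],
    [0, 0, 0, 0, 0, 0],
  ],
)

```text
t: 6.98
ee_pos: [457.8, -11.2, 66.1]
orientation: [0.647, 0.596, -1.563]
ft_force: [-0.0, 2.4, 1.2]
width: 24.2
```

Emit:
carry_out(
  commands=[
    [0.0015, 0, 0, 0, 0, 0],
    [0, 0, 0, 0, 0, 0],
  ],
)

```text
t: 7.22
ee_pos: [457.9, -11.2, 66.1]
orientation: [0.649, 0.595, -1.564]
ft_force: [-2.2, 2.3, 1.5]
width: 24.0
```

Bed contact is felt. I'll slide down the slope to the lip.

Emit:
carry_out(
  commands=[
    [0, 0, -0.003, 0, 0, 0],
    [0, 0, -0.002, 0, 0, 0],
    [0, 0, 0, 0, 0, 0],
  ],
)

```text
t: 7.6
ee_pos: [457.7, -10.1, 65.0]
orientation: [0.641, 0.588, -1.566]
ft_force: [-0.1, 2.4, 2.3]
width: 24.3
```

Emit:
carry_out(
  commands=[
    [0, 0, -0.003, 0, 0, 0],
    [0, 0, 0, 0, 0, 0],
  ],
)

```text
t: 7.85
ee_pos: [457.5, -10.1, 64.9]
orientation: [0.635, 0.583, -1.569]
ft_force: [-0.4, 3.6, 1.0]
width: 24.2
```

Emit:
carry_out(
  commands=[
    [0, 0, 0, 0, 0, 0],
    [0, 0, 0, 0, 0, 0],
    [0, 0, 0, 0, 0, 0],
    [0, 0, 0, 0, 0, 0],
    [0, 0, 0, 0, 0, 0],
  ],
  grip=0,
)

```text
t: 8.48
ee_pos: [457.3, -10.1, 63.8]
orientation: [0.635, 0.585, -1.569]
ft_force: [-0.5, 0.1, -0.8]
width: 70.3
```

Emit:
carry_out(
  commands=[
    [-0.015, 0, 0, 0, 0, 0],
    [-0.035, 0, 0, 0, 0, 0],
    [-0.045, 0, 0, 0, 0, 0],
    [-0.045, 0, 0, 0, 0, 0],
    [0, 0, 0, 0, 0, 0],
  ],
)

```text
t: 9.1
ee_pos: [466.6, 95.4, 166.4]
orientation: [0.637, 0.587, -1.569]
ft_force: [-0.0, -0.2, -0.4]
width: 87.8
```

```bash
python3 - <<'E'
from go import *
c=get('scene'); d=get('top')
A=cv2.resize(c[0][190:260,290:360],(490,490),interpolation=cv2.INTER_CUBIC)
B=cv2.resize(d[0][245:295,288:338],(310,310),interpolation=cv2.INTER_CUBIC); B=cv2.copyMakeBorder(B,0,180,0,0,cv2.BORDER_CONSTANT)
cv2.imwrite('pics/parked.png',np.hstack([A,B]))
# expected regrasp: TCP 40 from face, at axis
T=seat+2*s
rows(T+90*s+40*Z,M2)
E
```

```text
t 9.20 pos [464.7  92.7 164.4] dist 143.9 ang 90.9 n 10 q [ 0.55  0.57  1.82 -0.62  1.36  0.97] F [ 1.2 -0.1 -0.6] w 87.7
[0.0105, 0.0003, 0.0098, -0.0, 9.1, 0.0],
[0.0088, 0.0003, 0.0114, -0.0, 9.1, 0.0],
[0.0069, 0.0003, 0.0126, -0.0, 9.1, 0.0],
[0.0048, 0.0003, 0.0136, -0.0, 9.1, 0.0],
[0.0026, 0.0003, 0.0141, -0.0, 9.1, 0.0],
[0.0004, 0.0002, 0.0144, -0.0, 9.1, 0.0],
[-0.0019, 0.0002, 0.0143, -0.0, 9.1, 0.0],
[-0.0041, 0.0002, 0.0138, -0.0, 9.1, 0.0],
[-0.0063, 0.0002, 0.0129, -0.0, 9.1, 0.0],
[-0.0082, 0.0002, 0.0118, -0.0, 9.1, 0.0],
```

View pics/parked.png

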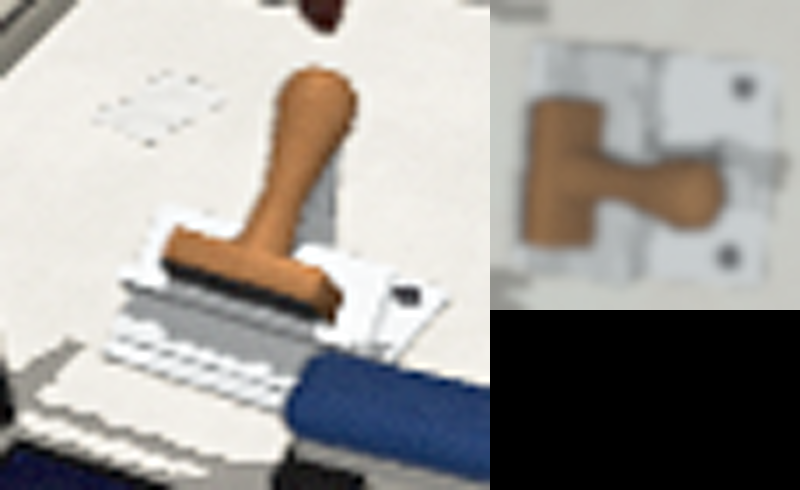

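The stamp is parked with its foot behind the lip, at scene-crop (163–340, 230–320), and the knob up on the tongue at (318,105). In the top view the knob is at (690,192). I'll check this against the expected seat by triangulation.

```bash
python3 - <<'E'
from go import *
c=load('scene');d=load('top')
S=lambda a,b:(290+a/7-.4,190+b/7-.4); T=lambda a,b:(288+(a-490)/6.2-.4,245+b/6.2-.4)
for l,a,b in [('knob centre',T(692,193),S(318,103)),('neck/foot top',T(600,177),S(262,245))]:
    p,e=tri(d,a,c,b); q=p-seat; print(l,p.round(1),'gap %.1f'%e,'rel seat lip/slope/normal',(q@l_).round(1) if 0 else [round(float(q@v),1) for v in (globals()['s'],nn)], round(float(q@np.array([.996,-.085,0])),1))
# face lower-edge corners & foot ends
for l,b in [('face far low',(163,270)),('face near low',(332,322)),('foot top far',(178,228)),('foot top near',(325,275))]:
    print(l,S(*b))
exp=[seat-38*s+sx*14*nn+sy*26*np.array([.996,-.085,0]) for sx in(-1,1) for sy in(1,-1)]
P=proj(c,exp); print('expected face corners in crop (low far,low near,up far,up near)',[((p+.4-[290,190])*7).round().tolist() for p in P])
P=proj(d,exp); print('top',[((p+.4-[288,245])*6.2+[490,0]).round().tolist() for p in P])
tip=seat+38*s; print('tip',((proj(c,tip)[0]+.4-[290,190])*7).round(),((proj(d,tip)[0]+.4-[288,245])*6.2+[490,0]).round())
E
```

```text
knob centre [455.4  -8.4  75.6] gap 0.7 rel seat lip/slope/normal [29.4, -2.8] -2.9
neck/foot top [459.3  21.3  39.6] gap 2.4 rel seat lip/slope/normal [-17.3, -7.1] -1.6
face far low (312.8857142857143, 228.17142857142855)
face near low (337.02857142857147, 235.6)
foot top far (315.02857142857147, 222.17142857142855)
foot top near (336.02857142857147, 228.88571428571427)
expected face corners in crop (low far,low near,up far,up near) [[169.0, 290.0], [323.0, 335.0], [142.0, 263.0], [299.0, 309.0]]
top [[575.0, 88.0], [565.0, 237.0], [518.0, 86.0], [508.0, 239.0]]
tip [315.  72.] [707. 188.]
```

```bash
cat >> go.py <<'E'
seat=np.array([457.5,9,56.8]); T2=seat+4*s
E
python3 - <<'E'
from go import *
rows(T2+80*s+0*Z,M2,n=10)
E
```

```text
t 9.20 pos [464.7  92.7 164.4] dist 151.3 ang 90.9 n 10 q [ 0.55  0.57  1.82 -0.62  1.36  0.97] F [ 1.2 -0.1 -0.6] w 87.7
[0.0136, 0.0001, 0.0065, -0.0, 9.1, 0.0],
[0.0124, 0.0001, 0.0086, -0.0, 9.1, 0.0],
[0.0109, 0.0001, 0.0105, -0.0, 9.1, 0.0],
[0.0091, 0.0001, 0.0121, -0.0, 9.1, 0.0],
[0.0071, 0.0, 0.0133, -0.0, 9.1, 0.0],
[0.0049, 0.0, 0.0143, -0.0, 9.1, 0.0],
[0.0026, 0.0, 0.0149, -0.0, 9.1, 0.0],
[0.0002, 0.0, 0.0151, -0.0, 9.1, 0.0],
[-0.0022, 0.0, 0.015, -0.0, 9.1, 0.0],
[-0.0045, 0.0, 0.0144, -0.0, 9.1, 0.0],
```

Emit:
carry_out(
  commands=[
    [0.008, 0, 0.008, 0, 9, 0],
    [0.008, 0, 0.01, 0, 9, 0],
    [0.008, 0, 0.012, 0, 9, 0],
    [0.006, 0, 0.013, 0, 9, 0],
    [0.004, 0, 0.014, 0, 9, 0],
    [0.002, 0, 0.015, 0, 9, 0],
    [0, 0, 0.016, 0, 9, 0],
    [0, 0, 0.016, 0, 9, 0],
  ],
)

```text
t: 10.2
ee_pos: [445.4, -25.5, 142.1]
orientation: [1.632, 1.501, -1.011]
ft_force: [0.1, 1.0, 0.0]
width: 87.7
```

```bash
python3 - <<'E'
from go import *
rows(T2+70*s,M2,vmax=30)
E
```

```text
t 10.20 pos [445.4 -25.5 142.1] dist 38.2 ang 17.7 n 2 q [-0.39  0.38  2.05  0.56  0.96 -0.68] F [0.1 1.  0. ] w 87.7
[0.0107, 0.0049, 0.015, -0.5, 8.9, 0.2],
[0.0083, 0.0047, 0.0165, -0.5, 8.9, 0.2],
```

Emit:
carry_out(
  commands=[
    [0.005, 0.005, 0.015, -0.5, 9, 0],
    [0.003, 0.005, 0.016, -0.5, 9, 0],
    [0, 0, 0, 0, 0, 0],
  ],
)

```text
t: 10.58
ee_pos: [449.2, -52.3, 114.6]
orientation: [1.863, 1.709, -0.764]
ft_force: [0.8, 0.3, -0.3]
width: 87.6
```

```bash
python3 - <<'E'
from go import *
rows(T2+40*s,M2,n=3)
rows(T2,M2,n=4)
E
```

```text
t 10.57 pos [449.2 -52.3 114.6] dist 40.8 ang 1.4 n 3 q [-0.59  0.59  1.98  0.75  1.17 -1.01] F [ 0.8  0.3 -0.3] w 87.6
[0.0135, 0.0011, -0.0007, -0.3, -0.4, 0.1],
[0.0135, 0.0011, -0.0008, -0.3, -0.4, 0.1],
[0.0135, 0.001, -0.0009, -0.3, -0.4, 0.1],
t 10.57 pos [449.2 -52.3 114.6] dist 80.7 ang 1.4 n 4 q [-0.59  0.59  1.98  0.75  1.17 -1.01] F [ 0.8  0.3 -0.3] w 87.6
[0.0201, 0.0009, -0.0003, -0.2, -0.3, 0.1],
[0.0201, 0.0008, -0.0004, -0.2, -0.3, 0.1],
[0.0201, 0.0008, -0.0005, -0.2, -0.3, 0.1],
[0.0201, 0.0008, -0.0006, -0.2, -0.3, 0.1],
```

Emit:
carry_out(
  commands=[
    [0.02, 0.002, -0.002, -1, -1.2, 0.3],
    [0.02, 0, 0, 0, 0, 0],
    [0.02, 0, 0, 0, 0, 0],
    [0, 0, 0, 0, 0, 0],
  ],
)

```text
t: 11.08
ee_pos: [451.2, -5.8, 72.6]
orientation: [1.837, 1.691, -0.774]
ft_force: [-0.8, -0.3, 0.3]
width: 87.8
```

```bash
python3 - <<'E'
from go import *
rows(T2,M2,n=2)
c=get('scene'); d=get('top')
A=cv2.resize(c[0][170:250,280:370],(540,480),interpolation=cv2.INTER_CUBIC)
B=cv2.resize(d[0][245:295,288:338],(260,260),interpolation=cv2.INTER_CUBIC); B=cv2.copyMakeBorder(B,0,220,0,0,cv2.BORDER_CONSTANT)
cv2.imwrite('pics/regrasp.png',np.hstack([A,B]))
E
```

```text
t 11.07 pos [451.2  -5.8  72.6] dist 18.7 ang 0.6 n 2 q [-0.5   0.65  2.03  0.84  1.03 -1.07] F [-0.8 -0.3  0.3] w 87.8
[0.009, 0.0025, 0.0001, -0.0, 0.3, 0.1],
[0.009, 0.0025, 0.0001, -0.0, 0.3, 0.1],
```

View pics/regrasp.png

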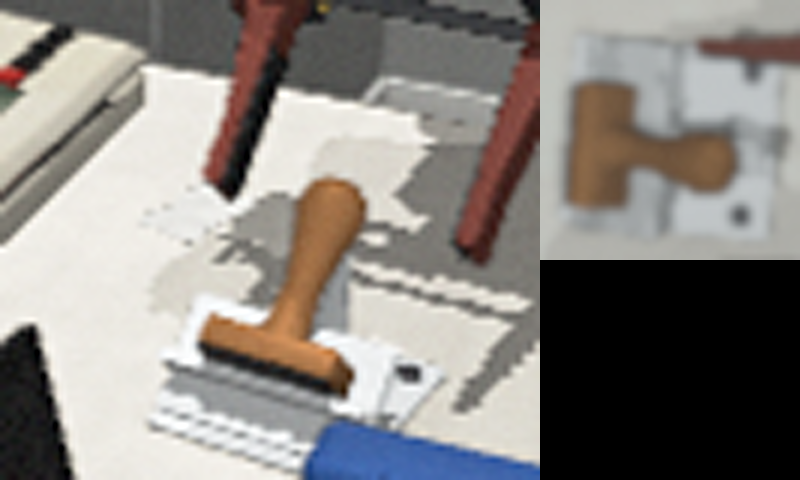

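The face lies directly against the lip along (205–340, 345–390), and the fingers are either side of the knob at (335,205). I'll advance and grip.

Emit:
carry_out(
  commands=[
    [0.009, 0.002, 0, 0, 0, 0],
    [0.009, 0.002, 0, 0, 0, 0],
    [0, 0, 0, 0, 0, 0],
    [0, 0, 0, 0, 0, 0],
  ],
)

```text
t: 11.68
ee_pos: [458.7, 5.0, 60.3]
orientation: [1.838, 1.685, -0.772]
ft_force: [0.7, -0.3, 0.8]
width: 88.0
```

```bash
python3 - <<'E'
from go import *
rows(T2,M2,n=1)
E
```

```text
t 11.68 pos [458.7   5.   60.3] dist 2.0 ang 0.6 n 1 q [-0.47  0.67  2.03  0.87  1.01 -1.08] F [ 0.7 -0.3  0.8] w 88.0
[0.0012, -0.0015, -0.0003, 0.0, 0.6, -0.1],
```

Emit:
carry_out(
  commands=[
    [0, 0, 0, 0, 0, 0],
    [0, 0, 0, 0, 0, 0],
    [0, 0, 0, 0, 0, 0],
    [0, 0, 0, 0, 0, 0],
    [0, 0, 0, 0, 0, 0],
    [0, 0, 0, 0, 0, 0],
    [0, 0, 0, 0, 0, 0],
    [0, 0, 0, 0, 0, 0],
  ],
  grip=1,
)

```text
t: 12.68
ee_pos: [458.7, 4.5, 60.5]
orientation: [1.838, 1.684, -0.772]
ft_force: [-0.5, 0.3, 0.0]
width: 24.0
```

Emit:
carry_out(
  commands=[
    [0, 0, 0, 0, 0, 0],
    [0, 0, 0, 0, 0, 0],
  ],
)

```text
t: 12.92
ee_pos: [458.8, 4.5, 60.5]
orientation: [1.838, 1.684, -0.772]
ft_force: [-0.1, -0.0, 1.9]
width: 24.0
```

Emit:
carry_out(
  commands=[
    [-0.01, 0, -0.01, 0, 0, 0],
    [-0.02, 0, -0.02, 0, 0, 0],
    [-0.025, 0, -0.025, 0, 0, 0],
    [-0.015, 0, -0.015, 0, 0, 0],
    [0, 0, 0, 0, 0, 0],
  ],
)

```text
t: 13.55
ee_pos: [458.5, 5.7, 164.9]
orientation: [1.838, 1.684, -0.773]
ft_force: [0.0, -0.4, -1.0]
width: 24.2
```

```bash
cat >> go.py <<'E'
py=N([.055,.998,0]); pad=np.array([476,158,11.]); Mpad=frame(-Z,py)
fy=N([-.08,.997,0]); fc=np.array([454.5,310,10.]); Mfr=frame(-Z,fy)
E
python3 - <<'E'
from go import *
rows(pad+[0,0,130],Mpad,wmax=9.5)
E
```

```text
t 13.55 pos [458.5   5.7 164.9] dist 155.2 ang 99.7 n 11 q [-0.47  0.46  2.02  0.79  1.15 -0.9 ] F [ 0.  -0.4 -1. ] w 24.2
[0.0113, 0.0004, -0.0084, -7.9, -3.1, -3.2],
[0.0107, 0.0022, -0.0089, -7.9, -3.1, -3.2],
[0.0101, 0.004, -0.009, -7.9, -3.1, -3.2],
[0.0093, 0.0058, -0.0089, -7.9, -3.1, -3.2],
[0.0085, 0.0075, -0.0084, -7.9, -3.1, -3.2],
[0.0076, 0.0091, -0.0077, -7.9, -3.1, -3.2],
[0.0066, 0.0105, -0.0068, -7.9, -3.1, -3.2],
[0.0057, 0.0116, -0.0056, -7.9, -3.1, -3.2],
[0.0047, 0.0126, -0.0042, -7.9, -3.1, -3.2],
[0.0038, 0.0133, -0.0026, -7.9, -3.1, -3.2],
[0.003, 0.0138, -0.0009, -7.9, -3.1, -3.2],
```

Emit:
carry_out(
  commands=[
    [0.011, 0, -0.008, -8, -3, -3],
    [0.011, 0.002, -0.009, -8, -3, -3],
    [0.01, 0.004, -0.009, -8, -3, -3],
    [0.009, 0.006, -0.009, -8, -3, -3],
    [0.008, 0.008, -0.008, -8, -3, -3],
    [0.008, 0.009, -0.008, -8, -3, -3],
    [0.007, 0.01, -0.007, -8, -3, -3],
    [0.006, 0.012, -0.006, -8, -3, -3],
  ],
)

```text
t: 14.55
ee_pos: [467.4, 118.3, 142.8]
orientation: [0.496, 1.674, -0.192]
ft_force: [-0.2, -0.1, -0.3]
width: 23.7
```

```bash
python3 - <<'E'
from go import *
rows(pad+[0,0,120],Mpad,wmax=9.5)
E
```

```text
t 14.55 pos [467.4 118.3 142.8] dist 42.2 ang 25.3 n 3 q [ 0.08  0.37  1.97  0.28  0.9  -1.24] F [-0.2 -0.1 -0.3] w 23.7
[0.0063, 0.0124, -0.0021, -7.2, -2.7, -3.6],
[0.0055, 0.0129, -0.0007, -7.2, -2.7, -3.6],
[0.0047, 0.0133, 0.0007, -7.2, -2.7, -3.6],
```

Emit:
carry_out(
  commands=[
    [0.006, 0.012, -0.002, -7.2, -2.7, -3.6],
    [0.0055, 0.013, -0.001, -7.2, -2.7, -3.6],
    [0.005, 0.013, 0.001, -7.2, -2.7, -3.6],
    [0, 0, 0, 0, 0, 0],
  ],
)

```text
t: 15.05
ee_pos: [473.5, 160.0, 127.9]
orientation: [0.021, 1.571, -0.036]
ft_force: [-0.1, 0.5, -0.4]
width: 24.1
```

```bash
python3 - <<'E'
from go import *
rows(pad+[0,0,105],Mpad,wmax=9.5,n=1)
c=get('scene','up.png'); p,r,o=pose()
a=proj(c,p-[0,0,30])[0]; print(a)
x0,y0=int(a[0])-35,int(a[1])-35
cr=c[0][y0:y0+80,x0:x0+75]; print(x0,y0)
cv2.imwrite('pics/upcrop.png',cv2.resize(cr,None,fx=7,fy=7,interpolation=cv2.INTER_CUBIC))
E
```

```text
t 15.05 pos [473.5 160.  127.9] dist 12.3 ang 1.2 n 1 q [ 0.31  0.38  1.97 -0.01  0.79 -1.22] F [-0.1  0.5 -0.4] w 24.1
[0.0119, -0.0018, 0.0025, 1.1, 0.0, 0.5],
[295.69212859 229.75584038]
260 194
```

View pics/upcrop.png

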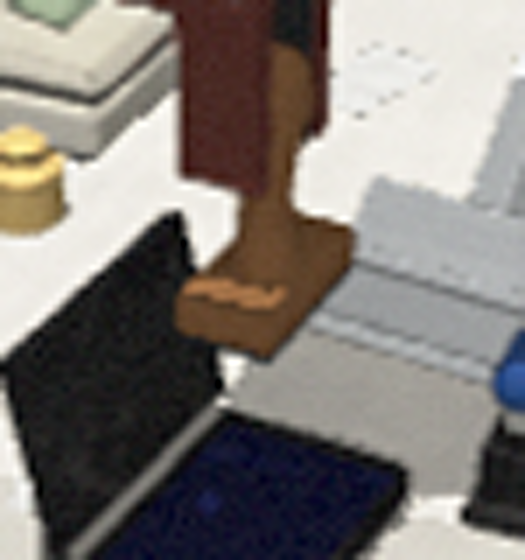

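The stamp is upright over the pad's rear side. Its foot's bottom corners are at crop (178,332), (265,357) and (352,262). I'll compare these with an upright prediction.

```bash
python3 - <<'E'
from go import *
c=load('scene'); p,r,o=pose(); M=r.as_matrix()
for h in (38,42):
  C=[p+M@[h,sy*26,sz*14] for sy,sz in ((1,-1),(1,1),(-1,1),(-1,-1))]; C+= [p+M@[h-14,sy*26,sz*14] for sy,sz in ((1,-1),(1,1),(-1,1),(-1,-1))]
  print(h,[((q+.4-[260,194])*7).round().tolist() for q in proj(c,C)]); 
print(M.round(3))
obs=[(178,332),(265,357),(352,262)]
for b in obs:
  q=plane(c,(260+b[0]/7-.4,194+b[1]/7-.4),p[2]-41); print((M.T@(q-p)).round(1))
E
```

```text
38 [[257.0, 341.0], [159.0, 313.0], [249.0, 221.0], [343.0, 245.0], [258.0, 294.0], [159.0, 267.0], [249.0, 176.0], [344.0, 200.0]]
42 [[257.0, 354.0], [159.0, 326.0], [249.0, 233.0], [343.0, 258.0], [257.0, 308.0], [159.0, 280.0], [249.0, 189.0], [344.0, 213.0]]
[[-0.001  0.039  0.999]
 [-0.009  0.999 -0.039]
 [-1.    -0.009 -0.   ]]
[40.8 27.8  7.6]
[ 40.8  27.9 -17.2]
[ 41.2 -24.2 -17.4]
```

```bash
python3 - <<'E'
from go import *
rows(pad+[3,-2,52],Mpad,n=4)
E
```

```text
t 15.10 pos [473.6 159.3 128. ] dist 65.3 ang 1.1 n 4 q [ 0.31  0.38  1.97 -0.01  0.79 -1.22] F [-0.4 -0.2 -1.2] w 24.0
[0.0163, -0.0006, 0.0014, 0.2, -0.0, 0.1],
[0.0163, -0.0007, 0.0014, 0.2, -0.0, 0.1],
[0.0162, -0.0007, 0.0014, 0.2, -0.0, 0.1],
[0.0162, -0.0007, 0.0014, 0.2, -0.0, 0.1],
```

Emit:
carry_out(
  commands=[
    [0.016, -0.001, 0.002, 0.3, 0, 0.2],
    [0.016, -0.001, 0.002, 0.3, 0, 0.2],
    [0.016, 0, 0.002, 0.2, 0, 0.1],
    [0.008, 0, 0, 0, 0, 0],
    [0, 0, 0, 0, 0, 0],
  ],
)

```text
t: 15.72
ee_pos: [479.2, 153.5, 66.4]
orientation: [0.049, 1.575, -0.048]
ft_force: [0.4, -0.3, -1.0]
width: 24.3
```

```bash
python3 - <<'E'
from go import *
rows(pad+[3,-2,52],Mpad,n=1)
E
```

```text
t 15.72 pos [479.2 153.5  66.4] dist 4.2 ang 0.5 n 1 q [ 0.28  0.5   1.99  0.    0.66 -1.23] F [ 0.4 -0.3 -1. ] w 24.3
[0.0034, 0.0024, -0.0003, -0.4, -0.3, -0.0],
```

Emit:
carry_out(
  commands=[
    [0.005, 0.002, 0, 0, 0, 0],
    [0.004, 0, 0, 0, 0, 0],
    [0.002, 0, 0, 0, 0, 0],
    [0, 0, 0, 0, 0, 0],
  ],
)

```text
t: 16.23
ee_pos: [480.5, 155.8, 57.0]
orientation: [0.049, 1.572, -0.047]
ft_force: [-0.8, 0.3, -1.0]
width: 23.9
```

Emit:
carry_out(
  commands=[
    [0.0015, 0, 0, 0, 0, 0],
    [0.0015, 0, 0, 0, 0, 0],
  ],
)

```text
t: 16.48
ee_pos: [481.5, 155.5, 56.4]
orientation: [0.048, 1.57, -0.046]
ft_force: [-3.6, -6.3, 24.2]
width: 24.0
```

Emit:
carry_out(
  commands=[
    [0.0015, 0, 0, 0, 0, 0],
    [0.0015, 0, 0, 0, 0, 0],
  ],
)

```text
t: 16.73
ee_pos: [482.9, 155.3, 56.6]
orientation: [0.047, 1.567, -0.046]
ft_force: [-4.2, -4.2, 19.0]
width: 23.6
```

```bash
cat >> go.py <<'E'
def woodpoly(c,p,eps=3,dz=35):
    a=proj(c,p-[0,0,dz])[0].astype(int); x0,y0=a-[40,40]; x1,y1=a+[40,45]
    q=cv2.resize(c[0][y0:y1,x0:x1],None,fx=4,fy=4,interpolation=cv2.INTER_CUBIC)
    m=cv2.inRange(cv2.cvtColor(q,cv2.COLOR_BGR2HSV),(3,100,25),(20,255,255))
    k=max(cv2.findContours(m,cv2.RETR_EXTERNAL,cv2.CHAIN_APPROX_NONE)[0],key=cv2.contourArea)
    return (cv2.approxPolyDP(k,eps,True)[:,0]+.5)/4-.5+[x0,y0]
E
python3 - <<'E'
from go import *
p,r,o=pose(); print(np.round(o['moment'],2),o['ft_force'].round(1),p.round(1))
c=get('scene','pad_press.png'); print(woodpoly(c,p).round(1).tolist())
M=r.as_matrix()
off=np.array([0,1.8,-4.8])
C=[p+M@([45-k,sy*26,sz*14]+off) for k in(0,14) for sy,sz in((1,-1),(1,1),(-1,1),(-1,-1))]
print(proj(c,C).round(1).tolist())
E
```

```text
[-0.51  0.49  0.01] [-4.2 -4.2 19. ] [482.9 155.3  56.6]
[[253.4, 220.6], [254.4, 224.1], [274.4, 229.4], [276.1, 231.4], [280.6, 232.9], [281.6, 235.9], [281.1, 242.1], [283.4, 244.1], [280.9, 247.9], [281.6, 249.9], [285.1, 249.9], [285.9, 248.4], [285.9, 251.4], [289.4, 251.6], [290.9, 252.9], [289.9, 257.9], [282.9, 264.9], [282.4, 269.4], [285.1, 271.6], [294.9, 273.9], [307.1, 258.1], [305.6, 255.9], [298.6, 253.9], [297.1, 252.1], [297.4, 246.1], [298.4, 243.9], [301.1, 243.1], [301.4, 235.6], [300.4, 235.9], [299.6, 234.4], [301.6, 232.6], [302.1, 222.4], [301.1, 220.6], [300.1, 220.6], [300.1, 223.4], [301.1, 224.1], [299.9, 227.1], [301.1, 228.4], [299.4, 233.1], [293.1, 230.9], [294.6, 220.6], [291.6, 220.6], [291.9, 222.6], [289.9, 224.1], [287.9, 220.6], [271.6, 220.6], [271.1, 222.1], [270.1, 220.6], [266.4, 220.6], [265.6, 222.6], [263.6, 220.6], [255.9, 220.6], [255.6, 222.1]]
[[293.5, 276.5], [280.5, 272.0], [293.2, 258.2], [305.8, 262.2], [293.6, 270.5], [280.4, 266.0], [293.3, 252.4], [306.0, 256.4]]
```

```bash
python3 - <<'E'
from go import *
c=load('scene')
cv2.imwrite('pics/padcrop.png',cv2.resize(c[0][222:292,255:330],None,fx=8,fy=8,interpolation=cv2.INTER_CUBIC))
E
```

```text
(no output)
```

View pics/padcrop.png

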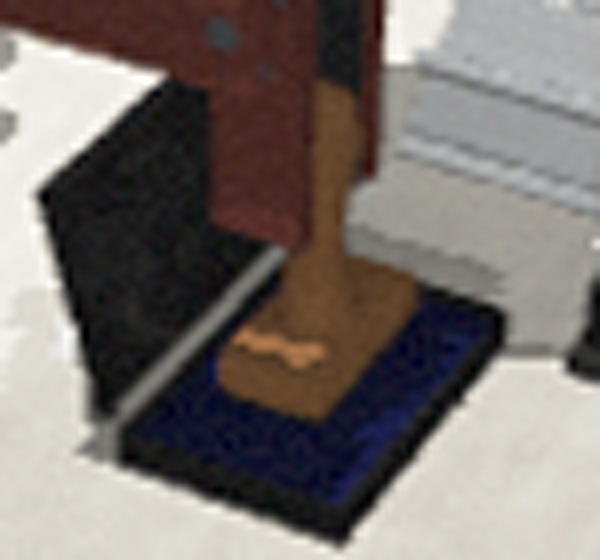

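The foot stands flat on the pad: its wood bottom corners are at (218,390), (320,418) and (418,295), and the ink corners are near (125,440), (340,520), (505,320) and (285,250). It sits about 8–10 mm towards −y of the pad's centre, so I'll lift it, shift it +y and press again, so that the whole face is well inside.

Emit:
carry_out(
  commands=[
    [-0.01, 0, 0, 0, 0, 0],
    [-0.004, 0.004, 0, 0, 0, 0],
    [0, 0.005, -0.003, 0, 0, 0],
    [0, 0, 0, 0, 0, 0],
  ],
)

```text
t: 17.27
ee_pos: [480.5, 165.6, 71.5]
orientation: [0.047, 1.565, -0.045]
ft_force: [-0.3, 1.0, -0.5]
width: 24.3
```

```bash
python3 - <<'E'
from go import *
rows(np.array([480,164,60]),Mpad,n=1)
p,r,o=pose(); print(np.round(o['moment'],2))
E
```

```text
t 17.27 pos [480.5 165.6  71.5] dist 11.6 ang 0.4 n 1 q [ 0.31  0.49  1.98 -0.    0.67 -1.2 ] F [-0.3  1.  -0.5] w 24.3
[0.0115, -0.0016, -0.0005, -0.2, 0.3, -0.1],
[ 0.   -0.14 -0.01]
```

Emit:
carry_out(
  commands=[
    [0.006, -0.001, 0, -0.2, 0.3, 0],
    [0.005, 0, 0, 0, 0, 0],
    [0.002, 0, 0, 0, 0, 0],
    [0.001, 0, 0, 0, 0, 0],
  ],
)

```text
t: 17.77
ee_pos: [480.1, 164.2, 56.3]
orientation: [0.043, 1.573, -0.042]
ft_force: [-3.3, -6.0, 24.3]
width: 23.9
```

Emit:
carry_out(
  commands=[
    [0.0015, 0, 0, 0, 0, 0],
    [0.002, 0, 0, 0, 0, 0],
    [0.002, 0, 0, 0, 0, 0],
  ],
)

```text
t: 18.15
ee_pos: [482.8, 163.4, 56.3]
orientation: [0.043, 1.568, -0.042]
ft_force: [-5.7, -4.6, 28.1]
width: 23.8
```

```bash
python3 - <<'E'
from go import *
p,r,o=pose(); print(np.round(o['moment'],2),o['ft_force'].round(1),p.round(1))
c=get('scene','pad_press2.png'); q=woodpoly(c,p); print([x for x in q.round(1).tolist() if x[1]>247])
print(r.as_matrix().round(3))
E
```

```text
[-0.49  0.76 -0.07] [-5.7 -4.6 28.1] [482.8 163.4  56.3]
[[278.9, 250.4], [280.6, 250.6], [279.4, 252.1], [281.1, 251.4], [283.9, 253.4], [283.6, 251.1], [284.6, 251.6], [284.6, 253.9], [288.9, 254.6], [288.1, 260.4], [280.4, 268.9], [280.6, 272.6], [289.9, 276.1], [293.6, 276.1], [304.4, 263.6], [305.1, 261.1], [304.9, 257.6], [296.9, 256.1], [295.4, 253.1], [296.4, 247.1]]
[[ 0.003  0.054  0.999]
 [ 0.     0.999 -0.054]
 [-1.     0.001  0.003]]
```

The press read 28 N at the same height as before, and the foot's corners now centre on (292.8,268) against the pad's centre at (294.5,269). I'll lift and go to the docket.

Emit:
carry_out(
  commands=[
    [-0.01, 0, 0, 0, 0, 0],
    [-0.03, 0, 0, 0, 0, 0],
    [-0.03, 0, 0, 0, 0, 0],
    [0, 0, 0, 0, 0, 0],
  ],
)

```text
t: 18.7
ee_pos: [483.0, 163.1, 128.6]
orientation: [0.044, 1.567, -0.043]
ft_force: [-0.2, 0.1, -0.8]
width: 23.9
```

```bash
python3 - <<'E'
from go import *
rows(fc+[5,0,90],Mfr,vmax=30,n=6)
E
```

```text
t 18.70 pos [483.  163.1 128.6] dist 151.5 ang 7.7 n 6 q [ 0.3   0.39  1.95 -0.    0.79 -1.21] F [-0.2  0.1 -0.8] w 23.9
[0.0048, 0.0242, -0.0053, -1.3, 0.0, -0.0],
[0.0048, 0.0243, -0.0047, -1.3, 0.0, -0.0],
[0.0048, 0.0244, -0.0042, -1.3, 0.0, -0.0],
[0.0048, 0.0245, -0.0036, -1.3, 0.0, -0.0],
[0.0048, 0.0246, -0.0031, -1.3, 0.0, -0.0],
[0.0048, 0.0247, -0.0025, -1.3, 0.0, -0.0],
```

Emit:
carry_out(
  commands=[
    [0, 0.024, -0.005, -1.3, 0, 0],
    [0.004, 0.024, -0.005, -1.3, 0, 0],
    [0.004, 0.024, -0.004, -1.3, 0, 0],
    [0.005, 0.025, -0.004, -1.3, 0, 0],
    [0.005, 0.025, -0.003, -1.3, 0, 0],
    [0.005, 0.025, -0.002, -1.3, 0, 0],
    [0, 0, 0, 0, 0, 0],
  ],
)

```text
t: 19.58
ee_pos: [455.3, 311.9, 97.0]
orientation: [-0.069, 1.575, 0.063]
ft_force: [-0.0, -0.8, -0.6]
width: 24.3
```

```bash
python3 - <<'E'
from go import *
rows(fc+[5,0,60],Mfr,n=2)
p,r,o=pose(); M=r.as_matrix()
c=get('scene','fr_hover.png'); q=woodpoly(c,p); print(p,q.round(1).tolist())
for off in ([0,0,0],[0,0,-5.]):
  C=[p+M@(np.array([45-k,sy*26,sz*14])+off) for k in(2,14) for sy,sz in((1,1),(1,-1),(-1,-1))]; print(proj(c,C).round(1).tolist())
# frame lines in the first scene picture for cross-check: project estimated frame corners
print('frame proj',proj(c,[[478.4,352.2,10],[485.1,271.4,10],[430.6,268.4,10],[423.8,347.9,10]]).round(1).tolist())
E
```

```text
t 19.57 pos [455.3 311.9  97. ] dist 27.4 ang 0.4 n 2 q [ 0.58  0.5   1.87 -0.    0.78 -1.07] F [-0.  -0.8 -0.6] w 24.3
[0.0135, -0.0011, 0.0021, 0.1, -0.1, 0.1],
[0.0135, -0.0011, 0.002, 0.1, -0.1, 0.1],
[455.34815952 311.94454097  96.98127209] [[224.6, 257.6], [224.6, 263.4], [250.1, 269.4], [252.6, 271.1], [252.9, 274.1], [254.1, 275.4], [252.9, 275.6], [252.9, 278.4], [253.1, 277.4], [254.4, 278.9], [254.1, 279.9], [253.1, 279.4], [253.6, 285.6], [261.9, 287.6], [263.9, 289.6], [262.6, 294.1], [255.4, 304.1], [254.9, 309.9], [256.4, 311.9], [270.4, 315.4], [282.4, 294.1], [281.6, 288.9], [271.6, 286.1], [273.9, 276.6], [275.9, 275.6], [276.6, 273.1], [275.4, 268.6], [277.1, 268.9], [277.9, 267.4], [276.4, 265.9], [276.9, 262.9], [275.4, 261.1], [277.1, 260.9], [276.9, 258.4], [275.1, 257.6], [274.1, 259.9], [275.4, 263.1], [273.9, 264.9], [266.4, 260.1], [267.9, 259.6], [266.9, 257.6], [265.9, 258.6], [265.4, 257.6]]
[[250.9, 311.3], [268.0, 316.1], [280.7, 294.3], [250.6, 305.2], [267.8, 309.9], [280.6, 288.4]]
[[254.0, 312.2], [271.1, 316.9], [283.6, 295.1], [253.6, 306.1], [270.9, 310.8], [283.5, 289.1]]
frame proj [[241.4, 335.9], [262.4, 302.7], [292.0, 311.4], [274.1, 346.2]]
```

```bash
python3 - <<'E'
from go import *
c=load('scene'); g0={'scene':cv2.cvtColor(cv2.imread('pics/scene0.png'),cv2.COLOR_BGR2GRAY).astype(np.float32),'top':cv2.cvtColor(cv2.imread('pics/top0.png'),cv2.COLOR_BGR2GRAY).astype(np.float32)}
fx=np.array([fy[1],-fy[0],0])
for nm in('scene','top'):
  c=load(nm); 
  for l,a,b,h,L in (('+x',fx,fy,27.3,39),('-x',-fx,fy,27.3,39),('+y',fy,fx,39.3,27),('-y',-fy,fx,39.3,27)):
    out=[]
    for half in(-.5,.5):
      off=np.arange(-8,8.1,.5); prof=[]
      for d in off:
        pts=proj(c,[fc+a*(h+d)+b*L*(half+k) for k in np.linspace(-.35,.35,25)]).astype(np.float32)
        prof.append(cv2.remap(g0[nm],pts[:,0].reshape(-1,1),pts[:,1].reshape(-1,1),cv2.INTER_LINEAR).mean())
      i=int(np.argmin(prof)); out.append((off[i],round(float(np.median(prof)-prof[i]),1)))
    print(nm,l,out)
E
```

```text
scene +x [(np.float64(0.0), 51.8), (np.float64(-0.5), 51.8)]
scene -x [(np.float64(0.0), 32.4), (np.float64(0.5), 31.1)]
scene +y [(np.float64(1.0), 66.8), (np.float64(1.5), 67.0)]
scene -y [(np.float64(-1.0), 54.6), (np.float64(-1.5), 60.9)]
top +x [(np.float64(0.5), 13.4), (np.float64(0.0), 13.2)]
top -x [(np.float64(0.0), 13.5), (np.float64(0.5), 13.9)]
top +y [(np.float64(0.5), 11.8), (np.float64(1.0), 12.0)]
top -y [(np.float64(0.5), 12.4), (np.float64(0.0), 11.8)]
```

Emit:
carry_out(
  commands=[
    [0.014, -0.001, 0.0015, 0, 0, 0],
    [0.014, 0, 0.0015, 0, 0, 0],
    [0.005, 0, 0, 0, 0, 0],
    [0, 0, 0, 0, 0, 0],
  ],
)

```text
t: 20.12
ee_pos: [458.0, 307.1, 60.5]
orientation: [-0.067, 1.577, 0.058]
ft_force: [0.1, -0.3, -0.3]
width: 24.4
```

```bash
python3 - <<'E'
from go import *
rows(np.array([458,310.8,58]),Mfr,n=1)
E
```

```text
t 20.12 pos [458.  307.1  60.5] dist 4.5 ang 0.6 n 1 q [ 0.57  0.56  1.88 -0.    0.71 -1.08] F [ 0.1 -0.3 -0.3] w 24.4
[0.0024, 0.0037, 0.0003, -0.0, -0.4, 0.3],
```

Emit:
carry_out(
  commands=[
    [0.001, 0.0035, 0, -0.2, -0.4, 0.3],
    [0, 0, 0, 0, 0, 0],
  ],
)

```text
t: 20.38
ee_pos: [458.1, 310.8, 59.8]
orientation: [-0.065, 1.57, 0.065]
ft_force: [0.3, 0.2, -0.8]
width: 23.5
```

```bash
python3 - <<'E'
from go import *
rows(np.array([458,310.8,57]),Mfr,n=1)
p,r,o=pose(); M=r.as_matrix()
c=get('scene','fr2.png'); q=woodpoly(c,p); print([x for x in q.round(1).tolist() if x[1]>300])
C=[p+M@(np.array([45.5-k,sy*26,sz*14])+[0,0,-4]) for k in(3,14) for sy,sz in((1,1),(1,-1),(-1,-1))]; print(proj(c,C).round(1).tolist())
E
```

```text
t 20.38 pos [458.1 310.8  59.8] dist 2.8 ang 0.2 n 1 q [ 0.57  0.56  1.88  0.    0.7  -1.08] F [ 0.3  0.2 -0.8] w 23.5
[0.0028, 0.0, -0.0001, 0.2, 0.0, -0.0],
[[253.4, 304.1], [263.4, 307.9], [254.1, 323.4], [254.6, 327.9], [259.4, 330.1], [269.4, 332.4], [281.4, 310.1], [280.6, 306.1], [273.1, 304.6], [271.1, 303.1]]
[[252.9, 328.8], [269.5, 333.8], [281.8, 311.6], [252.7, 323.6], [269.4, 328.5], [281.7, 306.5]]
```

Alignment matches the prediction to within about 1 px. Pressing now, with a small counter to the sideways drift.

Emit:
carry_out(
  commands=[
    [0.002, 0, 0, 0, 0, 0],
    [0.0015, 0, 0, 0, 0, 0],
    [0.0015, 0, 0, 0, 0, 0],
    [0.0015, 0, -0.001, 0, 0, 0],
  ],
)

```text
t: 20.92
ee_pos: [458.1, 311.0, 55.1]
orientation: [-0.065, 1.568, 0.066]
ft_force: [-3.1, -6.1, 23.3]
width: 24.4
```

Emit:
carry_out(
  commands=[
    [0.002, 0, -0.0015, 0, 0, 0],
    [0.002, 0, -0.001, 0, 0, 0],
    [0.002, 0, -0.001, 0, 0, 0],
  ],
)

```text
t: 21.3
ee_pos: [457.9, 310.9, 55.1]
orientation: [-0.065, 1.561, 0.068]
ft_force: [-2.0, -5.2, 19.9]
width: 23.8
```

Emit:
carry_out(
  commands=[
    [0.003, 0, -0.0005, 0, 0, 0],
    [0.003, 0, -0.0005, 0, 0.3, 0],
    [0.003, 0, 0, 0, 0.2, 0],
  ],
)

```text
t: 21.68
ee_pos: [460.8, 310.8, 55.1]
orientation: [-0.065, 1.563, 0.069]
ft_force: [-4.1, -7.0, 31.6]
width: 24.1
```

Pressed with 31.6 N. I'll ease off, release and check.

Emit:
carry_out(
  commands=[
    [-0.0005, 0, -0.0015, 0, 0, 0],
    [0, 0, -0.001, 0, 0, 0],
    [0, 0, 0, 0, 0, 0],
  ],
)

```text
t: 22.05
ee_pos: [458.8, 310.8, 56.6]
orientation: [-0.064, 1.561, 0.07]
ft_force: [0.0, 0.8, 0.4]
width: 24.3
```

Emit:
carry_out(
  commands=[
    [0, 0, 0, 0, 0, 0],
    [0, 0, 0, 0, 0, 0],
    [0, 0, 0, 0, 0, 0],
    [0, 0, 0, 0, 0, 0],
    [0, 0, 0, 0, 0, 0],
    [0, 0, 0, 0, 0, 0],
  ],
  grip=0,
)

```text
t: 22.8
ee_pos: [458.3, 310.7, 55.5]
orientation: [-0.065, 1.562, 0.069]
ft_force: [-0.4, 0.7, 0.2]
width: 81.0
```

Emit:
carry_out(
  commands=[
    [-0.01, 0, 0, 0, 0, 0],
    [-0.025, 0, 0, 0, 0, 0],
    [-0.04, 0, 0, 0, 0, 0],
    [-0.04, 0, 0, 0, 0, 0],
    [-0.03, 0, 0, 0, 0, 0],
    [0, 0, 0, 0, 0, 0],
  ],
)

```text
t: 23.55
ee_pos: [457.4, 310.2, 208.0]
orientation: [-0.064, 1.561, 0.07]
ft_force: [-0.5, 0.6, 0.0]
width: 88.0
```

Emit:
carry_out(
  commands=[
    [-0.02, 0, -0.02, 0, 0, 0],
    [-0.02, 0, -0.03, 0, 0, 0],
    [0, -0.03, -0.03, 0, 0, 0],
    [0, -0.05, 0, 0, 0, 0],
    [0, -0.05, 0, 0, 0, 0],
    [0, -0.05, 0, 0, 0, 0],
    [0, -0.04, 0, 0, 0, 0],
    [0, 0, 0, 0, 0, 0],
  ],
)

```text
t: 24.55
ee_pos: [390.1, 77.0, 242.9]
orientation: [-0.068, 1.567, 0.07]
ft_force: [0.3, -0.3, 0.6]
width: 87.6
```

```bash
python3 - <<'E'
from go import *
print(pose()[0],pose()[2]['width'])
c=get('scene','end_s.png'); d=get('top','end_t.png')
C=np.array([454.5,310.6,0]); print('scene wood',[x for x in woodpoly(c,np.array([454.5,310.6,70]),4,30).round(1).tolist()])
fx=np.array([fy[1],-fy[0],0])
ex=lambda z:[C+Z*z+fx*14*a+fy*26*b for a,b in((1,1),(-1,1),(-1,-1),(1,-1))]
print('scene expect z14',proj(c,ex(13)).round(1).tolist(),'z24',proj(c,ex(24)).round(1).tolist(),'tip',proj(c,C+86*Z).round(1))
p=d[0][225:310,130:230]; q=cv2.resize(p,None,fx=4,fy=4,interpolation=cv2.INTER_CUBIC)
m=cv2.inRange(cv2.cvtColor(q,cv2.COLOR_BGR2HSV),(3,90,25),(20,255,255)); k=max(cv2.findContours(m,cv2.RETR_EXTERNAL,cv2.CHAIN_APPROX_NONE)[0],key=cv2.contourArea)
R_=cv2.minAreaRect(k); b=(cv2.boxPoints(R_)+.5)/4-.5+[130,225]
B=np.array([plane(d,x,24)[:2] for x in b]); print('top rect',cv2.contourArea(k)/16,B.round(1).tolist(),B.mean(0).round(1))
e=B[1]-B[0]; f=B[2]-B[1]; L=e if np.linalg.norm(e)>np.linalg.norm(f) else f; L=L*np.sign(L[1]); print('yaw deg',np.degrees(np.arctan2(-L[0],L[1])),'frame',np.degrees(np.arctan2(.08,.997)), np.linalg.norm(e),np.linalg.norm(f))
h=cv2.cvtColor(d[0],cv2.COLOR_BGR2HSV); h0=cv2.cvtColor(cv2.imread('pics/top0.png'),cv2.COLOR_BGR2HSV)
# vials/weight untouched?
print('diff vials',np.abs(d[0][165:212,260:318].astype(int)-cv2.imread('pics/top0.png')[165:212,260:318]).mean())
E
```

```text
[390.0510077   76.99643649 242.94527112] 87.57036144500314
scene wood [[264.6, 283.4], [259.6, 286.4], [258.6, 291.9], [262.4, 302.9], [262.9, 309.9], [253.6, 326.9], [255.1, 330.9], [268.9, 334.4], [279.1, 314.9], [280.1, 308.9], [270.4, 306.1], [273.9, 293.6], [272.9, 286.1], [270.1, 283.9]]
scene expect z14 [[252.7, 330.8], [269.3, 335.8], [281.5, 313.6], [265.9, 309.2]] z24 [[252.5, 325.6], [269.1, 330.5], [281.5, 308.5], [265.7, 304.1]] tip [[266.4 286. ]]
top rect 236.5 [[464.6, 339.0], [470.7, 284.3], [445.7, 281.0], [439.6, 335.5]] [455.2 310. ]
yaw deg 6.387214793785957 frame 4.587625651789348 54.96127975960997 25.222914631296213
diff vials 5.835656639765224
```

```bash
python3 - <<'E'
from go import *
for f0,c,roi in(('scene0',load('scene')[0],(235,280,200,248)),('top0',load('top')[0],(260,318,170,212))):
  for l,lo,hi in(('blue',(100,120,40),(130,255,255)),('brass',(15,90,80),(35,255,255))):
    r=[]
    for im in(cv2.imread(f'pics/{f0}.png'),c):
      x0,x1,y0,y1=roi; m=cv2.moments(cv2.inRange(cv2.cvtColor(im[y0:y1,x0:x1],cv2.COLOR_BGR2HSV),lo,hi),True); r.append((round(m['m10']/max(m['m00'],1),1),round(m['m01']/max(m['m00'],1),1),m['m00']))
    print(f0,l,r)
ctrl.close_job()
E
```

```text
scene0 blue [(13.1, 12.9, 68.0), (12.9, 12.9, 66.0)]
scene0 brass [(27.8, 19.7, 138.0), (27.8, 19.7, 138.0)]
top0 blue [(26.1, 20.4, 52.0), (26.5, 20.1, 42.0)]
top0 brass [(44.7, 21.3, 142.0), (44.7, 21.4, 139.0)]
the job is handed in; nothing more can be done
```

The stamp is now standing in the docket frame, and I handed the job in at about 25 s on the robot's clock.

- **Parking:** I picked the stamp up by the knob, parked it on the angle rest and let go. A close picture showed the rubber face against the lip. I then took it again by the handle from up the slope.
- **Ink pad:** I pressed twice. The first press (about 24 N) sat roughly 8–10 mm off the pad's centre, so I moved over and pressed again at 28 N. The second press was centred to about 2 px in the camera view, and the foot's corners looked flat.
- **Docket:** I pressed with about 31 N, released and backed the arm away clear of everything.

**Last checks**
- **Position:** the foot's centre is at (455, 310), against a frame centre of (454.5, 310.6), and it stands upright in both views.
- **Vials and weight:** the blue-capped vial and the brass weight had not moved. I didn't check the white vial on its own; the arm never went near it.

**Disagreements**
- **Angle:** the top view puts the stamp at 6.4° against the frame's 4.6°. That is about 2° off square, close to what the pixels can resolve.
- **Rest position:** my first estimate for the rest was about 5 mm off, and I corrected it after parking.
- **Drift:** the tool drifted about 3 mm sideways during the presses, while the foot stayed in place.

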